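Knock down the lock pin of a squeegee blade clamp

ROBOT

A 6-joint arm with a two-finger parallel gripper is mounted at the origin on the work surface. World frame = base frame: x ahead of the robot, y to its left, z up, the work surface at z = 0. Lengths are in m, angles in degrees, forces in N, time in s.
With the tool pointing down it reaches from about 0.35 to 0.875 m from the base axis. Payload 4.2 kg.
Tool frame: the origin (TCP) lies midway between the tips of the shut fingers; the grasp point (between the pads) lies 19 mm behind it; z points along the fingers, y is the line along which they close (so a half turn about z gives the same grasp; the last joint's range is limited). The gripper opens to 87 mm and grips with 3 to 60 N. Pads are 19 mm wide; open, the fingers measure 117 mm over their backs; the gripper's body (75 mm by 190 mm) begins 51 mm behind the grasp point.
Start: joints at [14.817, 22.042, 0.453, 0, -68.411, -14.817], TCP at [0.625, 0, 0.223] pointing down, gripper open.
Joint ranges: [-179.83, 179.83], [-69.29, 118.12], [-61.27, 80.66], [-181.25, 117.63], [-171.15, -9.14], [-177.46, 177.46]. Speed limits (degrees/s): [159.86, 159.86, 180, 180, 180, 180].

INTERFACE

Orientations are given as a 3x3 rotation matrix whose columns are the frame's x, y, z axes.
In Python, from station import * gives the robot as it stands.
- The arm moves only by the tool move_arm, never from a script. Its argument "targets" is text: rows parted by semicolons, each of 4 numbers parted by spaces: the shift along the world's x, y, z in units of 25 mm (1.0 is 25 mm), then the turn about the world's z in units of 5 degrees (1.0 is 5 degrees). In form: tx ty tz spin; .... A call has 1 to 10 rows; each row shifts and turns the commanded pose from where the row before left it; what a row does not reach is not made up. A row lasts 1/12 s, in which the tool goes at most 41.7 mm and 7.16 degrees, less where a joint would pass 70% of its speed; a pose out of reach is approached as far as the arm can. A call is refused whole if a number of a shift passes 1 or a number of a turn 1, either way. A call with a gripper value outside its range is refused whole. "gripper" is the finger opening in mm, from 0 to 87, set as the call begins (left out, the last holds). The fingers move at their own pace and stop on an object; the grip force is fixed at half the most. Time passes only in rows, so rows that do not move let the fingers close. It gives the time, the measured TCP pose, the force, the opening and the grip force at its end, in the units of the state.
- sense(): the state, without advancing time (a new reading comes with each control period).
- capture(name): name is "scene" or "side" or "wrist"; returns a dict with "image" (400x640x3 uint8, blue, green, red), "fx", "fy", "cx", "cy" (pixels), "world_from_camera" (4x4, takes a point from camera to world coordinates); the wrist camera has in their place "hand_eye" (4x4, takes a point from camera to tool coordinates, whose origin is the TCP and whose axes are the flange's). Camera axes: x right, y up, looking along -z (the intrinsics and any distortion apply to the point x, -y, -z); pixel columns grow to the right and rows downward; lengths in m; the calibration is good to about 2 mm. The wrist camera is an equidistant fisheye: a pixel r from the principal point sees the ray r / f radians off the axis. A picture is of the moment at which its call begins: read the wrist's pose just before it. There is no depth.
- finish_job(): hands the job in; it is judged then, once.
The state is a dict: "time_s": time; "joints": joint angles; "joint_velocities": joint speeds; "effort": joint torques, N m; "tcp_pos": TCP position; "ee_rot": TCP orientation; "wrist_force": force on the tool from outside, world axes, zero at the start; "moment": the same for the moment, N m; "gripper_width": opening from 0.0 (shut) to 1.0 (fully open); "gripper_force": force on a finger pad.
Only numpy, scipy, OpenCV 4.12 (cv2) and the standard library are available. Lean on these libraries where they do the work, as an engineer would, in place of code of your own. Each camera call takes 0.05 s, during which the arm holds its last target. There are 200 camera calls.

TASK

The squeegee is already loaded in the blade clamp. Swing the yellow clamp bar down shut over it, then take the mallet by its handle and knock the leaning red-headed lock pin down with the mallet, square to the pin, until its head is fully home, level with the rim of its collar; do not push the pin with the gripper itself. Then stand the mallet back on its rubber mat, upright on its face, let go, and leave the squeegee and everything else on the table where it is.

Things in the scene. Friction and masses are not known exactly. Their poses are not given: they have to be found in the camera images.
- clamp: Blue blade clamp, fixed to the table; bed plate 150 (x) by 250 (y) by 12 mm thick. Origin: centre of the underside of the bed, z up. Hinge cheeks at y = +75 mm, 65 mm high; post for the pin at y = -80 mm, 44 mm high. The bar hinges about the clamp's x direction and, when shut, lies along -y from the hinge.
- bar (a joint): Angle of the yellow clamp bar: 0 shut (level), up to 1.0 rad open (free end raised). It starts open, its hinge friction (0.7 N m) holds it wherever it is left, and it shuts against a stop at 0. About 2 to 4 N pressed square on the tongue moves it.
- bar_hinge (a point): Hinge axis of the bar, at clamp (0, 75, 52) mm. Frame of the bar: the bar runs along its -y, z is its upper side. Bar 44 wide, 14 thick, running to 224 mm from the hinge axis.
- bar_tongue (a point): Middle of the black rubber-faced tongue at the free end of the bar, on its upper surface: a place to press. 204 mm from the hinge along the bar's -y, 7 mm above the axis; the rubber face is 44 by 36 mm.
- lock_pin: Sprung split pin carried by the bar, leaning 0.45 rad from the bar's upright towards the clamp's +x (away from the robot). Red head 28 mm across, 10 thick. Origin: centre of the head's top; z along the pin, outwards. It starts 24 to 34 mm out of its seat, slides only along its own z, takes about 17 N to drive, stays where left and stops hard when home: head's top level with the rim of its collar.
- pin_seat (a point): Where the centre of the pin head's top must end. It moves with the bar, 155 mm along it from the hinge, and lies 0.5 mm out of the rim plane of the dark steel collar. The collar leans with the pin, is 48 mm across outside and 34 inside, so a mallet face not square to the pin lands on the rim's edge and leaves the head proud. With the bar shut it is 82 mm above the clamp's origin.
- squeegee: Squeegee lying loaded in the clamp, 180 mm long (x), wooden handle 60 mm wide and 28 mm thick, green blade to +y. Origin: underside, middle. It stays there; the shut bar clears it by about 1 mm.
- mallet: Mallet standing on its face. Head: upright cylinder 52 mm across, 80 tall, black with orange band. Origin: centre of lower face, z up. Wooden handle 18 wide, 24 tall, level, axis 40 mm above the lower face, along -x to 170 mm from the head's axis. 0.36 to 0.54 kg, balance point 11 mm from the head's axis. A blow can turn the handle between the finger pads.
- mat: Black rubber mat for the mallet, 140 by 140 by 4 mm, fixed. Origin: centre of its underside; its top is at z = 4 mm.
- tub_pink: White ink tub with a red lid, 120 mm across, 115 mm high; bystander. Origin: centre of underside.
- tub_green: White ink tub with a green lid, 120 mm across, 115 mm high; bystander. Origin: centre of underside.
- tub_purple: Small white ink tub with a blue lid, 90 mm across, 75 mm high; bystander. Origin: centre of underside.
- mug: Yellow mug, 80 mm across, 90 mm high; bystander. Origin: centre of underside.
- jar: Amber glass jar, 64 mm across, 90 mm high; bystander. Origin: centre of underside.
- tub_lid: Loose white tub lid lying flat, 110 mm across, 8 mm thick; bystander. Origin: centre of underside.
Not all that is in view belongs to the job. There is more than one size of the squeegee; the job needs the middle-sized.

How it is judged:
By the outcome, as a careful person would: the job done as asked, in the order asked, and still so for the second after the job is handed in, with the robot touching nothing.
It also fails if it takes over 61 s, if anything falls off the work surface, if the arm or the gripper's body presses on something with over 40 N, if the wrist force passes 120 N, or if a joint passes its speed limit or range.

## Working session

There is one attempt and no reset: what is moved stays moved. The work goes in short steps, Python scripts to look and compute and a tool call to move; the robot and the scene stay as the last step left them, time stands still between calls to the robot, and variables do not carry over. Pictures are saved under pics/ and viewed, at most 14 in all, crops included, and the job is handed in when it is done.

Besides the shell and the picture viewer there is one more tool, called after "Request:" by a JSON object that holds its "name" and its "arguments", one argument or row to a line. move_arm: Moves the arm, as the interface text tells. Its arguments: {"type":"object","properties":{"targets":{"type":"string"},"gripper":{"type":"number"}},"required":["targets"]}

```bash
mkdir -p pics; ls; python3 - <<'E'
from station import *
import cv2,numpy as np,pickle
s=sense();print(s['time_s'],s['tcp_pos'],s['ee_rot'],s['wrist_force'],s['gripper_width'])
d={}
for n in['scene','side','wrist']:
    c=capture(n);d[n]=c;cv2.imwrite(f'pics/{n}0.png',c['image'])
    print(n,c['fx'],c['fy'],c['cx'],c['cy'],[k for k in c],np.round(c.get('world_from_camera',c.get('hand_eye')),3).tolist())
pickle.dump(d,open('c0.pkl','wb'))
E
```

```text
pics
0.0 [6.24397487e-01 2.57463751e-05 2.21448050e-01] [[-1.96087348e-04 -9.99997591e-01 -2.18608515e-03]
 [-9.99999977e-01  1.96267974e-04 -8.24109975e-05]
 [ 8.28398575e-05  2.18606894e-03 -9.99997607e-01]] [ 0.0713133   0.24044492 -0.25860027] 0.997122192352133
scene 503.31420256894927 503.31420256894927 316.57016030627636 192.6509914062875 ['image', 'fx', 'fy', 'cx', 'cy', 'world_from_camera'] [[0.726, -0.485, 0.487, 1.302], [0.687, 0.507, -0.52, -0.888], [0.006, 0.712, 0.702, 1.291], [0.0, 0.0, 0.0, 1.0]]
side 500.1056075483147 500.1056075483147 323.18540970373635 198.13533281753092 ['image', 'fx', 'fy', 'cx', 'cy', 'world_from_camera'] [[-0.928, 0.226, -0.296, 0.033], [-0.373, -0.585, 0.721, 1.067], [-0.01, 0.779, 0.627, 1.042], [0.0, 0.0, 0.0, 1.0]]
wrist 309.70691628693146 309.70691628693146 317.2445023583363 197.19726622691704 ['image', 'fx', 'fy', 'cx', 'cy', 'hand_eye'] [[0.001, 0.96, 0.279, 0.077], [1.0, -0.001, -0.0, -0.001], [-0.0, 0.279, -0.96, -0.162], [0.0, 0.0, 0.0, 1.0]]
```

View pics/scene0.png

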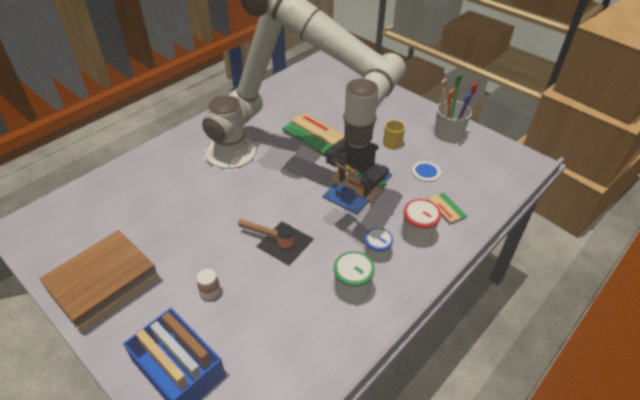

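View pics/side0.png

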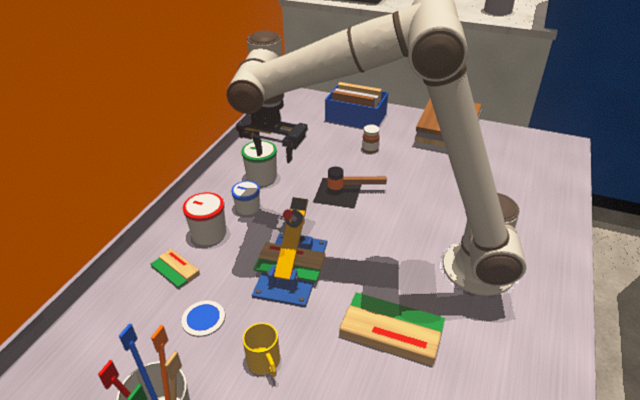

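Side view: the clamp is at about (292,262), with the red pin head at (288,215) and the tongue at (299,204). The mallet head is at (336,180), its handle running to (385,180), and the mat is beneath it. The loaded squeegee is at (290,258); the large squeegee at (392,330) and the small one at (175,267) are spares. I'll measure next.

```bash
python3 - <<'E'
import cv2,pickle,numpy as np
d=pickle.load(open('c0.pkl','rb'))
i=d['side']['image'][165:315,225:400]
cv2.imwrite('pics/sidecrop.png',cv2.resize(i,None,fx=4,fy=4,interpolation=cv2.INTER_CUBIC)[:600,:700])
E
cat > h.py <<'E'
from station import *
import cv2,numpy as np
from scipy.spatial.transform import Rotation as R
def ray(c,u,v,s=None):
    "origin, direction in world for a pixel; s=state for the wrist"
    x,y=(u-c['cx'])/c['fx'],(v-c['cy'])/c['fy']
    if 'hand_eye' in c:
        r=np.hypot(x,y);k=np.sin(r)/r if r>1e-9 else 1
        p=np.array([x*k,-y*k,-np.cos(r)])
        T=np.eye(4);T[:3,:3]=s['ee_rot'];T[:3,3]=s['tcp_pos'];T=T@np.array(c['hand_eye'])
    else:
        p=np.array([x,-y,-1.]);T=np.array(c['world_from_camera'])
    q=T[:3,:3]@p
    return T[:3,3],q/np.linalg.norm(q)
def onz(c,u,v,z,s=None):
    o,q=ray(c,u,v,s);return o+q*(z-o[2])/q[2]
def cross(*rays):
    "nearest point to rays, and the miss"
    A=np.zeros((3,3));b=np.zeros(3)
    for o,q in rays:
        P=np.eye(3)-np.outer(q,q);A+=P;b+=P@o
    x=np.linalg.solve(A,b)
    return x,max(np.linalg.norm((np.eye(3)-np.outer(q,q))@(x-o)) for o,q in rays)
def blobs(im,lo,hi,amin=15,roi=None):
    m=cv2.inRange(cv2.cvtColor(im,cv2.COLOR_BGR2HSV),np.array(lo),np.array(hi))
    n,_,st,ce=cv2.connectedComponentsWithStats(m)
    return [(st[k].tolist(),ce[k].round(1).tolist()) for k in range(1,n) if st[k][4]>=amin],m
E
```

```text
(no output)
```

View pics/sidecrop.png

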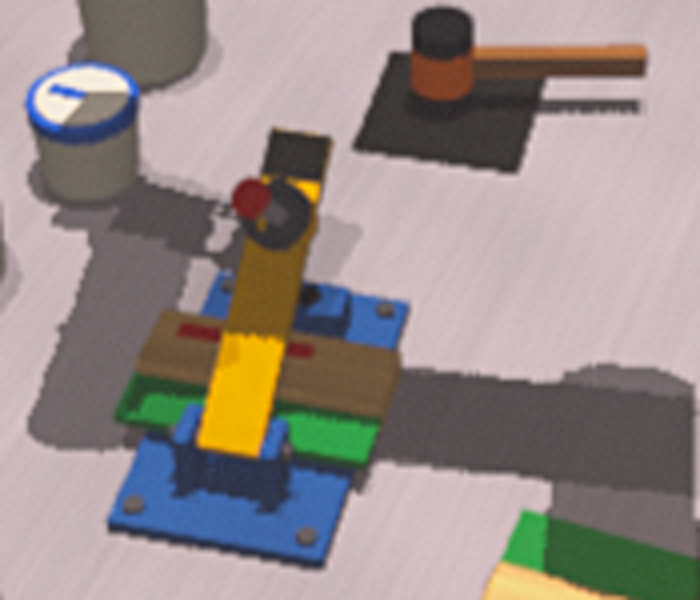

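View pics/wrist0.png

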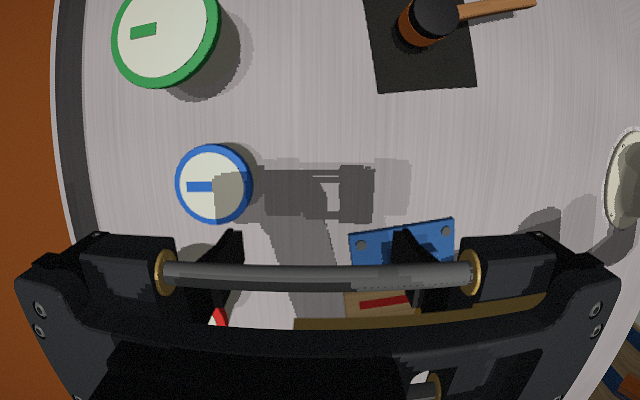

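Close crop (offset 225,165; scale 4): bed corners at (110,522), (324,556), (410,303) and (222,272). The tongue's end corners are at (272,130) and (331,138), and the pin head is at (252,198), leaning left (+x). The mallet head top is at (442,25), with the handle end at (645,60), pointing to the robot. The clamp holds the middle squeegee, as it should.

```bash
python3 - <<'E'
import pickle
from h import *
d=pickle.load(open('c0.pkl','rb'));c=d['side']
s={'tcp_pos':np.array([.6244,0,.22145]),'ee_rot':np.array([[-.0002,-1,-.0022],[-1,.0002,-.0001],[.0001,.0022,-1]])}
f=lambda u,v,z:onz(c,225+u/4,165+v/4,z).round(4)
B=[f(*p,.012) for p in[(110,522),(324,556),(410,303),(222,272)]]
print('bed',B,[np.linalg.norm(B[k]-B[k-1]).round(3) for k in range(4)]);C=np.mean(B,0)
e=(B[0]+B[3]-B[1]-B[2])[:2];g=(B[0]+B[1]-B[2]-B[3])[:2]
print('centre',C,'yaw x',np.degrees(np.arctan2(e[1],e[0])),'yaw y',np.degrees(np.arctan2(-g[0],g[1])))
M=[f(*p,.004) for p in[(392,52),(546,80),(520,172),(355,148)]];print('mat',M,np.mean(M,0),[np.linalg.norm(M[k]-M[k-1]).round(3) for k in range(4)])
print('mallet top',f(443,25,.084),'foot',f(441,84,.004),'handle end',f(645,58,.044))
ws=d['wrist'];print('wrist head top',onz(ws,433,15,.084,s),'handle end',onz(ws,534,4,.044,s),'bed corner',onz(ws,453,218,.012,s),onz(ws,348,234,.012,s))
# tongue end corners: intersect ray with circle about hinge
o,q=None,None
yaw=np.arctan2(e[1],e[0]);Rz=R.from_euler('z',yaw).as_matrix();H=np.array([C[0],C[1],0])+Rz@[0,.075,.052]
for p,L,h,nm in[((272,130),.224,.007,'far+x'),((331,138),.224,.007,'far-x')]:
    o,q=ray(c,225+p[0]/4,165+p[1]/4);x0=.022 if '+' in nm else -.022
    a=Rz[:,0];ol=Rz.T@(o-H);ql=Rz.T@q;t=(x0-ol[0])/ql[0];P=ol+t*ql
    print(nm,P,'r',np.hypot(P[1],P[2]),'ang',np.arctan2(P[2],-P[1])-np.arctan2(h,L))
for A in np.arange(.3,1.01,.1):
    T=[]
    for x0 in(.022,-.022):
        P=H+Rz@np.array([x0,-.224*np.cos(A)-.007*np.sin(A),.224*np.sin(A)+.007*np.cos(A)])
        Q=np.linalg.inv(c['world_from_camera'])@np.r_[P,1];T.append((round(((c['cx']-c['fx']*Q[0]/Q[2])-225)*4),round(((c['cy']+c['fy']*Q[1]/Q[2])-165)*4)))
    print(round(A,1),T)
E
```

```text
bed [array([0.5406, 0.3328, 0.012 ]), array([0.3972, 0.3072, 0.012 ]), array([0.4321, 0.0661, 0.012 ]), array([0.577 , 0.0862, 0.012 ])] [np.float64(0.249), np.float64(0.146), np.float64(0.244), np.float64(0.146)]
centre [0.486725 0.198075 0.012   ] yaw x 9.00732163992559 yaw y 8.317514714128386
mat [array([ 0.5653, -0.2294,  0.004 ]), array([ 0.4276, -0.2394,  0.004 ]), array([ 0.4083, -0.1157,  0.004 ]), array([ 0.5443, -0.0959,  0.004 ])] [ 0.486375 -0.1701    0.004   ] [np.float64(0.135), np.float64(0.138), np.float64(0.125), np.float64(0.137)]
mallet top [ 0.4991 -0.1789  0.084 ] foot [ 0.5092 -0.2019  0.004 ] handle end [ 0.3451 -0.2474  0.044 ]
wrist head top [ 0.5090501  -0.18048113  0.084     ] handle end [ 0.34036904 -0.2429095   0.044     ] bed corner [0.43918656 0.06040007 0.012     ] [0.58464283 0.08081861 0.012     ]
far+x [ 0.022      -0.18991311  0.11378653] r 0.22139188134324939 ang 0.5085547792369873
far-x [-0.022      -0.18498965  0.11796302] r 0.21940019057856214 ang 0.5364212126853115
0.3 [(284, 152), (344, 160)]
0.4 [(281, 136), (340, 144)]
0.5 [(276, 122), (336, 130)]
0.6 [(270, 110), (332, 118)]
0.7 [(264, 102), (326, 110)]
0.8 [(257, 96), (320, 105)]
0.9 [(249, 94), (313, 103)]
1.0 [(240, 95), (306, 104)]
```

Request:
{"name": "move_arm", "arguments": {
  "targets": "-0.8 0.6 0 0;-0.8 0.6 0 0;-0.8 0.6 0 0;-0.8 0.6 0 0;-0.8 0.6 0 0;-0.75 0.55 0 0;0 0 -0.5 0;0 0 -0.5 0;0 0 -0.5 0;0 0 -0.5 0",
  "gripper": 0
}}

```text
time_s: 0.98
tcp_pos: [0.5059, 0.089, 0.172]
ee_rot: [[0.0, -1.0, 0.0], [-1.0, -0.0, 0.0], [-0.0, -0.0, -1.0]]
wrist_force: [-0.2, 0.0, 0.2]
gripper_width: 0.326
gripper_force: 0.0
```

Request:
{"name": "move_arm", "arguments": {
  "targets": "0 0 -0.3 0;0 0 -0.3 0;0 -0.15 -0.36 0;0.02 -0.16 -0.36 0;0.02 -0.13 -0.38 0;0.02 -0.12 -0.38 0;0.02 -0.09 -0.39 0;0.02 -0.08 -0.39 0;0.02 -0.05 -0.4 0;0 -0.05 -0.4 0"
}}

```text
time_s: 1.82
tcp_pos: [0.5088, 0.0675, 0.0798]
ee_rot: [[-0.0, -1.0, -0.001], [-1.0, 0.0, -0.001], [0.001, 0.001, -1.0]]
wrist_force: [1.4, -1.6, 2.4]
gripper_width: 0.003
gripper_force: 0.8
```

Request:
{"name": "move_arm", "arguments": {
  "targets": "0 0 -0.4 0;0 0 -0.4 0;0 0 -0.15 0;0 0 -0.1 0;0 0 0 0"
}}

```text
time_s: 2.23
tcp_pos: [0.509, 0.0678, 0.0589]
ee_rot: [[0.003, -1.0, -0.0], [-1.0, -0.003, -0.002], [0.002, 0.001, -1.0]]
wrist_force: [-11.0, -1.7, 34.7]
gripper_width: 0.007
gripper_force: 17.3
```

Bar shut: it stopped at z = 59 mm with 35 N, which matches the stop. Next I rise and go over to the mallet.

Request:
{"name": "move_arm", "arguments": {
  "targets": "0 0 0.8 0;0 0 1 0;0 -0.3 1 -1;0 -0.9 1 -1;-0.2 -1 1 -1;-0.2 -1 0.4 -1;-0.2 -1 0 -1;-0.2 -1 0 -1;-0.2 -1 0 -1;-0.2 -1 0 -1",
  "gripper": 55
}}

```text
time_s: 3.07
tcp_pos: [0.4786, -0.1127, 0.1839]
ee_rot: [[-0.646, -0.763, -0.001], [-0.763, 0.646, 0.001], [-0.0, 0.001, -1.0]]
wrist_force: [0.4, 0.3, -0.1]
gripper_width: 0.609
gripper_force: 0.0
```

Request:
{"name": "move_arm", "arguments": {
  "targets": "-0.2 -1 0 -1;-0.2 -1 0 -1;-0.2 -0.6 0 -1;0 0 0 -1;0 0 0 -1;0 0 0 -0.6;0 0 0 0"
}}

```text
time_s: 3.65
tcp_pos: [0.4639, -0.1768, 0.1837]
ee_rot: [[-0.928, -0.373, -0.001], [-0.373, 0.928, 0.001], [0.001, 0.001, -1.0]]
wrist_force: [0.1, 0.2, -0.5]
gripper_width: 0.629
gripper_force: 0.0
```

```bash
python3 - <<'E'
from h import *
import pickle
s=sense();print(s['time_s'],s['tcp_pos'],np.round(s['ee_rot'],3).tolist(),s['joints'])
d={}
for n in['scene','side','wrist']:
    d[n]=capture(n)
pickle.dump((s,d),open('c1.pkl','wb'))
z=np.zeros((600,800,3),np.uint8)
a=cv2.resize(d['wrist']['image'],(480,300));z[:300,:480]=a
z[300:600,:400]=cv2.resize(d['side']['image'][165:315,225:425],(400,300))
z[300:600,400:800]=cv2.resize(d['scene']['image'][150:270,230:390],(400,300))
cv2.imwrite('pics/m1.png',z)
E
```

```text
3.65 [ 0.46389577 -0.17677079  0.18371516] [[-0.928, -0.373, -0.001], [-0.373, 0.928, 0.001], [0.001, 0.001, -1.0]] [-2.10713071e+00  1.15395877e+01 -2.05049181e+01 -4.52331109e-02
 -5.80283781e+01 -6.59440676e+01]
```

View pics/m1.png

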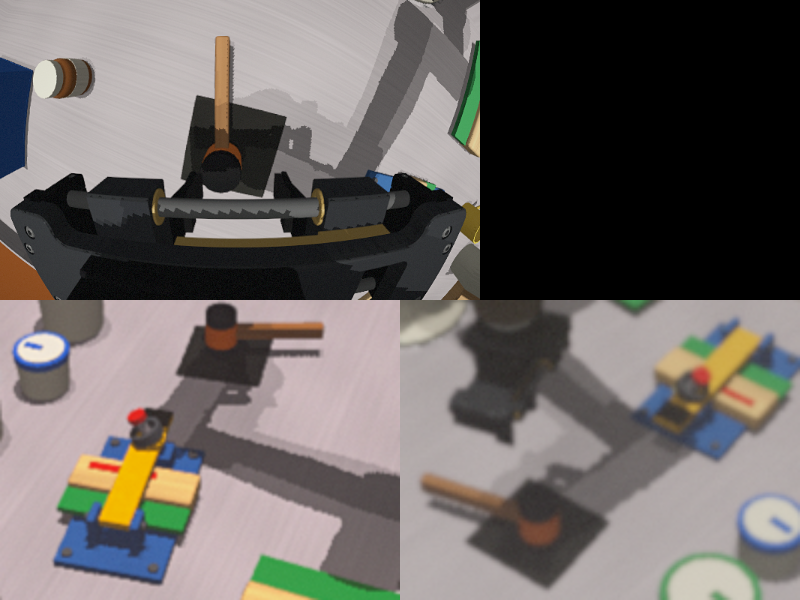

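Bar shut: the side view shows it lying level over the squeegee, with the red pin head at (137,416) in the mosaic. The wrist view shows the mallet handle from (223,38) to (228,142) and the head top at (221,173).

```bash
python3 - <<'E'
from h import *
import pickle
s,d=pickle.load(open('c1.pkl','rb'))
w=d['wrist']
def show(n,lo,hi,a=15):
    b,m=blobs(d[n]['image'],lo,hi,a);return b,m
b,m=show('wrist',(5,80,90),(22,200,255),300)
for st,ce in b: print('wood',st,ce)
# handle top: trace centre per row
im=cv2.cvtColor(w['image'],cv2.COLOR_BGR2HSV)
for v in(55,80,110,140,165,180):
    xs=[x for x in range(270,330) if m[v,x]]
    if xs: print(v,min(xs),max(xs),[onz(w,x,v,.056,s)[:2].round(4).tolist() for x in(min(xs),max(xs))])
# head top: dark blob within
for v in(200,215,230,245,254): print(v,w['image'][v,265:330,2][::3].tolist())
print('end',onz(w,297.3,50,.056,s),'headtop',onz(w,221/.75,173/.75,.084,s))
for n in('side','scene'):
    for lo,hi in[((0,150,90),(5,255,255)),((172,150,90),(180,255,255))]:
        print(n,[q for q in show(n,lo,hi,8)[0]])
E
```

```text
wood [286, 48, 20, 131, 2317] [295.5, 110.8]
wood [71, 78, 23, 54, 422] [85.4, 101.7]
wood [616, 135, 24, 75, 663] [632.6, 179.8]
wood [614, 284, 26, 39, 342] [628.7, 302.6]
wood [0, 324, 72, 76, 2919] [26.1, 372.2]
55 287 305 [[0.3559, -0.251], [0.35, -0.2355]]
80 287 304 [[0.3781, -0.242], [0.3724, -0.2274]]
110 287 304 [[0.4043, -0.2316], [0.3986, -0.2169]]
140 286 304 [[0.4309, -0.2223], [0.4247, -0.2065]]
165 286 304 [[0.4532, -0.2137], [0.4469, -0.1978]]
180 296 296 [[0.4634, -0.1996], [0.4634, -0.1996]]
200 [28, 25, 32, 29, 99, 109, 112, 102, 87, 65, 52, 70, 102, 115, 107, 110, 107, 107, 14, 21, 27, 29]
215 [25, 33, 45, 17, 21, 18, 16, 16, 15, 16, 27, 18, 14, 12, 20, 22, 18, 5, 110, 33, 29, 29]
230 [31, 28, 40, 34, 34, 31, 35, 33, 32, 36, 27, 36, 31, 33, 33, 33, 30, 29, 34, 23, 28, 29]
245 [20, 22, 35, 29, 25, 23, 29, 35, 29, 30, 26, 28, 29, 33, 24, 29, 25, 29, 55, 53, 32, 31]
254 [22, 16, 207, 196, 200, 185, 51, 20, 21, 27, 29, 21, 26, 13, 125, 65, 44, 49, 44, 48, 48, 49]
end [ 0.34806839 -0.24390576  0.056     ] headtop [ 0.50138275 -0.18448606  0.084     ]
side [([183, 192, 41, 29, 306], [203.7, 209.7]), ([193, 201, 9, 4, 18], [197.1, 202.3]), ([289, 220, 9, 7, 48], [293.1, 222.8]), ([270, 246, 15, 5, 41], [276.7, 247.9]), ([170, 253, 16, 12, 45], [177.1, 258.3]), ([372, 327, 55, 21, 310], [399.5, 336.9]), ([98, 360, 32, 38, 382], [111.7, 377.7])]
side []
scene [([472, 83, 5, 10, 26], [473.8, 87.2]), ([306, 118, 20, 11, 33], [315.2, 122.7]), ([348, 177, 5, 7, 25], [350.1, 180.0]), ([405, 209, 36, 18, 80], [421.2, 220.6])]
scene []
```

Request:
{"name": "move_arm", "arguments": {
  "targets": "0.12 -0.89 0 -0.15;0 0 -1 0;0 0 -1 0;0 0 -1 0;0 0 -1 0;0 0 -1 0;0 0 -0.8 0;0 0 -0.5 0;0 0 0 0;0 0 0 0"
}}

```text
time_s: 4.63
tcp_pos: [0.4671, -0.1991, 0.0268]
ee_rot: [[-0.932, -0.363, -0.002], [-0.363, 0.932, -0.0], [0.001, 0.001, -1.0]]
wrist_force: [1.1, 0.5, -0.5]
gripper_width: 0.63
gripper_force: 0.0
```

Request:
{"name": "move_arm", "arguments": {
  "targets": "0 0 0 0;0 0 0 0;0 0 0 0;0 0 0 0;0 0 0 0",
  "gripper": 0
}}

```text
time_s: 5.05
tcp_pos: [0.4676, -0.1992, 0.028]
ee_rot: [[-0.932, -0.362, 0.001], [-0.362, 0.932, -0.0], [-0.001, -0.001, -1.0]]
wrist_force: [-0.8, -0.1, -0.4]
gripper_width: 0.338
gripper_force: 0.0
```

```bash
python3 - <<'E'
from h import *
import pickle
s,d=pickle.load(open('c1.pkl','rb'))
P,e=cross(ray(d['side'],293.1,222.8),ray(d['scene'],350.1,180.0));print('pin',P,e)
yaw=np.radians(8.7);X=np.array([np.cos(yaw),np.sin(yaw),0]);Y=np.array([-np.sin(yaw),np.cos(yaw),0])
C=np.array([.489,.197,0]);S=C-.08*Y+[0,0,.082];n=np.sin(.45)*X+[0,0,np.cos(.45)]
print('seat',S,'pin off',[(P-S)@v*1000 for v in(X,Y,[0,0,1])],'along',(P-S)@n,'perp',P-S-((P-S)@n)*n)
E
```

```text
pin [0.51607985 0.11984234 0.10052219] 0.0009627896617417893
seat [0.50110087 0.11792049 0.082     ] pin off [np.float64(15.097334687014895), np.float64(-0.36599157843334634), np.float64(18.522192009607988)] along 0.023245074370064858 perp [ 0.00498451  0.00039249 -0.00240877]
```

Request:
{"name": "move_arm", "arguments": {
  "targets": "0 0 0 0;0 0 0 0;0 0 0 0;0 0 0 0;0 0 0 0;0 0 0 0;0 0 0 0"
}}

```text
time_s: 5.63
tcp_pos: [0.4672, -0.1992, 0.0275]
ee_rot: [[-0.932, -0.363, -0.0], [-0.363, 0.932, 0.0], [0.0, 0.0, -1.0]]
wrist_force: [-1.4, 1.6, 4.3]
gripper_width: 0.206
gripper_force: 30.0
```

Request:
{"name": "move_arm", "arguments": {
  "targets": "0 0 0.3 0;0 0 0.5 0;0 0 0.8 0;0 0 1 0;0 0 1 0;0 0 1 0;0 0 1 0;0 0 0.6 0;0 0 0 0"
}}

```text
time_s: 6.38
tcp_pos: [0.4688, -0.1996, 0.1853]
ee_rot: [[-0.932, -0.363, 0.006], [-0.363, 0.932, -0.001], [-0.005, -0.003, -1.0]]
wrist_force: [0.5, -0.5, -3.9]
gripper_width: 0.201
gripper_force: 30.0
```

```bash
python3 - <<'E'
from h import *
import pickle
s=sense();print(s['time_s'],s['tcp_pos'],s['wrist_force'],s['moment'],s['gripper_width'],s['gripper_force'])
d={n:capture(n) for n in['scene','side','wrist']}
pickle.dump((s,d),open('c2.pkl','wb'))
z=np.zeros((600,800,3),np.uint8)
z[:300,:480]=cv2.resize(d['wrist']['image'],(480,300))
z[300:600,:400]=cv2.resize(d['side']['image'][100:250,245:445],(400,300))
z[300:600,400:800]=cv2.resize(d['scene']['image'][150:270,230:390],(400,300))
cv2.imwrite('pics/m2.png',z)
E
```

```text
6.3833 [ 0.4687873  -0.19963865  0.18529406] [ 0.50668895 -0.4819783  -3.94377392] [-0.09765153 -0.08427317  0.02086476] 0.2009814778259005 29.982200833037496
```

View pics/m2.png

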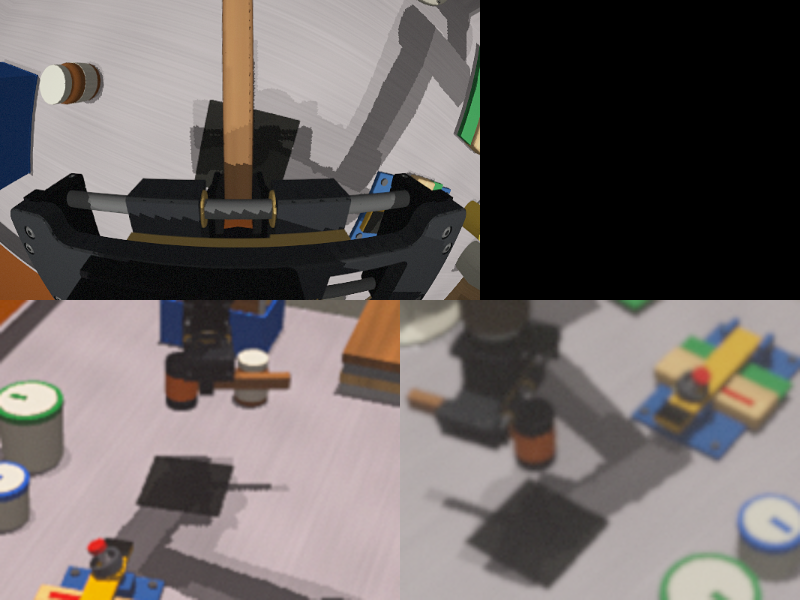

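Mallet held level: side view shows head at (182,380) and handle end at (290,380), and wrist view shows the handle square in the pads. Before tilting it I check the neighbours around the clamp.

```bash
python3 - <<'E'
from h import *
import pickle
s,d=pickle.load(open('c1.pkl','rb'));c=d['side']
print('purple',onz(c,245.5,189.5,.075).round(3),'red',onz(c,204,207,.115).round(3),'green',onz(c,260,150,.115).round(3),'lid',onz(c,204,318,.008).round(3),'small sq',onz(c,175,267,.015).round(3))
c=d['scene'];print('purple',onz(c,379,238,.075).round(3),'red',onz(c,422,212,.115).round(3))
E
```

```text
purple [0.735 0.004 0.075] red [0.778 0.165 0.115] green [ 0.765 -0.161  0.115] lid [0.623 0.44  0.008] small sq [0.791 0.323 0.015]
purple [0.741 0.002 0.075] red [0.791 0.154 0.115]
```

Request:
{"name": "move_arm", "arguments": {
  "targets": "0.3 0.9 0 -0.3;0.3 1 0 -0.3;0.3 1 0 -0.3;0.3 1 0 -0.3;0.3 1 0 -0.3;0.3 1 0 -0.3;0.3 1 0 -0.3;0.3 1 0 -0.2;0.3 1 0 -0.2;0.3 1 0 0"
}}

```text
time_s: 7.37
tcp_pos: [0.5409, 0.0492, 0.1796]
ee_rot: [[-0.988, -0.151, -0.005], [-0.151, 0.989, -0.001], [0.005, -0.0, -1.0]]
wrist_force: [0.3, -0.9, -4.1]
gripper_width: 0.205
gripper_force: 30.0
```

Request:
{"name": "move_arm", "arguments": {
  "targets": "0.4 1 0 0;0.4 1 0 0;0.44 1 0 0;0 0.3 -0.5 0;0 0 -0.8 0;0 0 -0.8 0;0 0 -0.4 0;0 0 0 0"
}}

```text
time_s: 8.03
tcp_pos: [0.5701, 0.1294, 0.1148]
ee_rot: [[-0.988, -0.151, -0.01], [-0.151, 0.988, -0.004], [0.01, -0.003, -1.0]]
wrist_force: [0.3, -0.2, -4.0]
gripper_width: 0.206
gripper_force: 30.0
```

Request:
{"name": "move_arm", "arguments": {
  "targets": "0 0 -0.3 0;0 0 -0.2 0;0 0 -0.2 0;0 0 0 0"
}}

```text
time_s: 8.37
tcp_pos: [0.5736, 0.1307, 0.1023]
ee_rot: [[-0.988, -0.152, 0.001], [-0.152, 0.988, 0.0], [-0.001, 0.0, -1.0]]
wrist_force: [-0.1, 0.5, -3.4]
gripper_width: 0.206
gripper_force: 30.0
```

Request:
{"name": "move_arm", "arguments": {
  "targets": "0 0 -0.2 0;0 0 -0.2 0;0 0 0 0"
}}

```text
time_s: 8.62
tcp_pos: [0.5733, 0.1308, 0.0918]
ee_rot: [[-0.988, -0.152, 0.0], [-0.152, 0.988, 0.0], [-0.0, 0.0, -1.0]]
wrist_force: [1.2, -0.1, -2.7]
gripper_width: 0.208
gripper_force: 30.0
```

```bash
python3 - <<'E'
from h import *
import pickle
s=sense();print(s['time_s'],s['tcp_pos'],s['wrist_force'],s['moment'])
d={n:capture(n) for n in['scene','side','wrist']}
pickle.dump((s,d),open('c3.pkl','wb'))
z=np.zeros((600,800,3),np.uint8)
z[:300,:480]=cv2.resize(d['wrist']['image'],(480,300))
z[300:600,:400]=cv2.resize(d['side']['image'][160:310,200:400],(400,300),interpolation=2)
z[300:600,400:800]=cv2.resize(d['scene']['image'][120:240,270:430],(400,300))
cv2.imwrite('pics/m3.png',z)
E
```

```text
8.6167 [0.57325531 0.1307607  0.09178086] [ 1.23245146 -0.08413696 -2.74876094] [ 0.03196831 -0.1700286  -0.01713471]
```

View pics/m3.png

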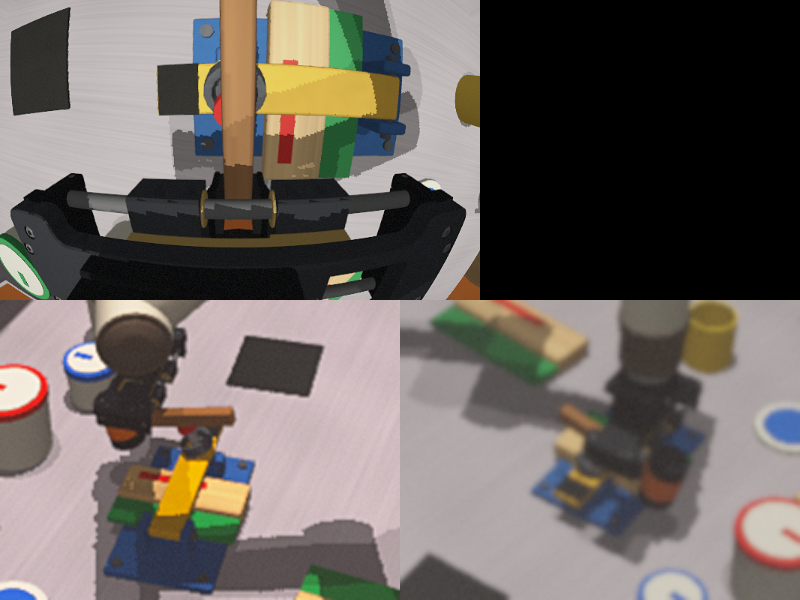

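Request:
{"name": "move_arm", "arguments": {
  "targets": "0 0 -0.25 0;0 0 -0.25 0;0 0 -0.25 0;0 0 -0.22 0;0 0 0 0"
}}

```text
time_s: 9.18
tcp_pos: [0.5735, 0.1307, 0.0669]
ee_rot: [[-0.988, -0.152, 0.0], [-0.152, 0.988, -0.0], [-0.0, -0.0, -1.0]]
wrist_force: [2.8, -0.7, -2.9]
gripper_width: 0.206
gripper_force: 31.4
```

```bash
python3 - <<'E'
from h import *
import pickle
s=sense();print(s['time_s'],s['tcp_pos'],s['wrist_force'],s['moment'])
d={n:capture(n) for n in['scene','side','wrist']}
pickle.dump((s,d),open('c4.pkl','wb'))
E
```

```text
9.1833 [0.57347009 0.13072047 0.06693611] [ 2.79257265 -0.66726156 -2.85459153] [-0.24045432 -0.43472371 -0.02347006]
```

Request:
{"name": "move_arm", "arguments": {
  "targets": "0 0 0.5 0;0 0 0.8 0;0 0 0.9 0;0 0 0.9 0;0 0 0.5 0;0 0 0 0;0 0 0 0"
}}

```text
time_s: 9.92
tcp_pos: [0.5726, 0.1309, 0.1578]
ee_rot: [[-0.988, -0.152, -0.001], [-0.152, 0.988, 0.001], [0.0, 0.001, -1.0]]
wrist_force: [-0.1, -1.3, -5.7]
gripper_width: 0.203
gripper_force: 31.4
```

```bash
python3 - <<'E'
from h import *
import pickle
s=sense();print(s['time_s'],s['tcp_pos'],s['wrist_force'],s['moment'])
d={n:capture(n) for n in['scene','side','wrist']}
pickle.dump((s,d),open('c5.pkl','wb'))
z=np.zeros((600,800,3),np.uint8)
z[:400,:640]=d['wrist']['image']
z[400:600,:300]=cv2.resize(d['side']['image'][150:270,220:400],(300,200),interpolation=2)
z[400:600,300:600]=cv2.resize(d['scene']['image'][130:250,270:450],(300,200))
cv2.imwrite('pics/m5.png',z)
E
```

```text
9.9167 [0.57256862 0.13089275 0.15777209] [-0.08575399 -1.34765543 -5.72737664] [-0.05132806  0.11256492  0.00714071]
```

View pics/m5.png

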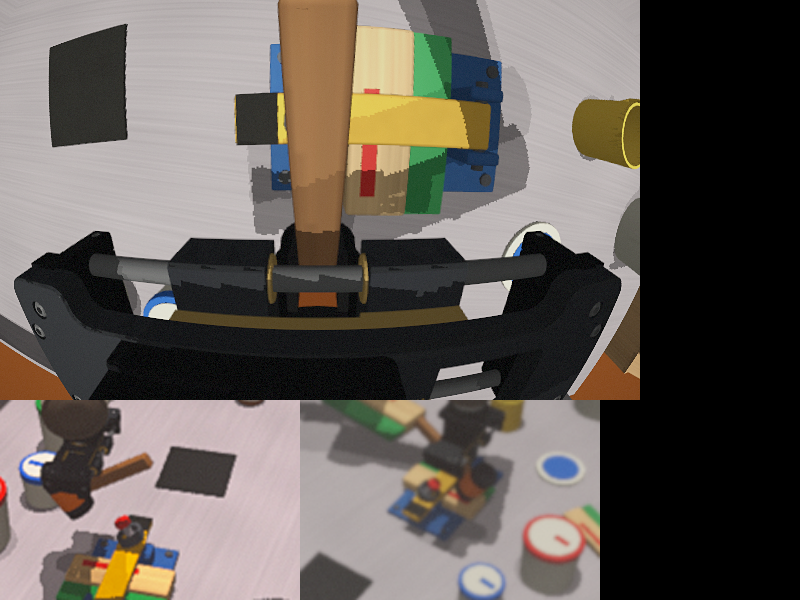

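Wrist view: the handle is tilted up towards the camera, with edges at (283,5)/(357,5) and (296,225)/(341,225). The tongue's end corners are at (236,95) and (236,145), and the pin head is clear of the handle in the side view.

```bash
cat > tilt.py <<'E'
from h import *
def tilt(s,w,rows=((20,),(60,),(100,),(140,),(180,))):
    "3D points on the handle's top edge from its 18 mm width; tool frame slope"
    im=cv2.cvtColor(w['image'],cv2.COLOR_BGR2HSV).astype(int);Rt=np.array(s['ee_rot']);t=np.array(s['tcp_pos']);out=[]
    for (v,) in rows:
        g=cv2.GaussianBlur(w['image'],(3,3),0).astype(int)[v]
        ok=(im[v,:,0]>4)&(im[v,:,0]<17)&(im[v,:,1]>70)
        a=318
        l=a
        while ok[l-1] or ok[l-2]: l-=1
        r=a
        while ok[r+1] or ok[r+2]: r+=1
        (o,q1),(_,q2)=ray(w,l-.5,v,s),ray(w,r+.5,v,s)
        o=Rt.T@(o-t);q1=Rt.T@q1;q2=Rt.T@q2
        q1=q1/q1[2];q2=q2/q2[2];k=.018/abs(q1[1]-q2[1]);p=o+k*(q1+q2)/2
        out.append(p);print(v,l,r,(p*1000).round(1))
    out=np.array(out);m=np.polyfit(out[:,0],out[:,2],1);print('tilt deg',np.degrees(np.arctan(-m[0])),'top z at x=0 mm',m[1]*1000)
E
python3 - <<'E'
from tilt import *
import pickle
s,d=pickle.load(open('c5.pkl','rb'));w=d['wrist'];tilt(s,w)
a=onz(w,236,95,.059,s);b=onz(w,236,145,.059,s);print('tongue end',a,b,np.linalg.norm(a-b))
y=np.radians(8.7);X=np.array([np.cos(y),np.sin(y)]);Y=np.array([-X[1],X[0]]);m=(a+b)[:2]/2
print('seat',m+Y*.069,'hinge ends',onz(w,490,103,.059,s),onz(w,488,150,.059,s))
s,d=pickle.load(open('c4.pkl','rb'));tilt(s,d['wrist'])
s,d=pickle.load(open('c2.pkl','rb'));tilt(s,d['wrist'])
E
```

```text
20 279 356 [ 97.4  -0.6 -89.7]
60 282 354 [ 88.4  -0.4 -84.2]
100 285 350 [ 78.5  -0.5 -76.2]
140 288 347 [ 66.7  -0.5 -69. ]
180 291 344 [ 52.5  -0.5 -61.3]
tilt deg 32.662262137384744 top z at x=0 mm -26.921584914395854
tongue end [0.49419369 0.04886278 0.059     ] [0.537022   0.05414753 0.059     ] 0.043153131315267955
seat [0.50517084 0.11971124] hinge ends [0.4588823  0.27417723 0.059     ] [0.50251027 0.28201253 0.059     ]
20 279 356 [ 97.4  -0.6 -89.7]
60 282 353 [ 88.6  -0.5 -83.1]
100 284 351 [ 78.4  -0.5 -78.7]
140 288 348 [ 66.8  -0.4 -70.5]
180 291 343 [ 52.1  -0.6 -59.4]
tilt deg 33.158068273185286 top z at x=0 mm -26.21533327014866
20 296 336 [116.9  -1.4 -24.2]
60 297 336 [ 98.9  -1.1 -19.7]
100 297 337 [ 80.2  -0.9 -23.8]
140 297 337 [ 62.5  -0.9 -25.8]
180 298 337 [ 44.5  -0.6 -26.1]
tilt deg -3.113046241370991 top z at x=0 mm -28.295128995322244
```

Request:
{"name": "move_arm", "arguments": {
  "targets": "0 0 0.8 0;-0.4 -0.07 0 0;-0.5 -0.1 0 0;-0.6 -0.1 0 0;-0.6 -0.1 0 0;-0.32 -0.07 0 0;0 0 0 0;0 0 -0.5 0;0 0 -0.4 0;0 0 0 0"
}}

```text
time_s: 10.9
tcp_pos: [0.5115, 0.1193, 0.1527]
ee_rot: [[-0.988, -0.151, -0.005], [-0.151, 0.988, -0.002], [0.005, -0.001, -1.0]]
wrist_force: [-1.2, 0.7, -5.2]
gripper_width: 0.203
gripper_force: 31.4
```

```bash
python3 - <<'E'
from tilt import *
import pickle
s=sense();print(s['time_s'],s['tcp_pos'],s['wrist_force'],s['moment'])
d={n:capture(n) for n in['scene','side','wrist']}
pickle.dump((s,d),open('c6.pkl','wb'));tilt(s,d['wrist'])
z=np.zeros((600,800,3),np.uint8)
z[:300,:400]=cv2.resize(d['side']['image'][165:265,240:373],(400,300),interpolation=2)
z[:300,400:]=cv2.resize(d['scene']['image'][130:230,290:423],(400,300),interpolation=2)
z[300:,:480]=cv2.resize(d['wrist']['image'],(480,300))
cv2.imwrite('pics/m6.png',z)
E
```

```text
10.9 [0.51148739 0.11925192 0.15274596] [-1.22494151  0.74818284 -5.22468668] [-0.08521375  0.12712383 -0.01069438]
20 279 356 [ 97.4  -0.6 -89.7]
60 282 354 [ 88.4  -0.4 -84.2]
100 284 351 [ 78.4  -0.5 -78.7]
140 288 347 [ 66.7  -0.5 -69. ]
180 290 343 [ 52.5  -0.8 -61.3]
tilt deg 32.808411479892875 top z at x=0 mm -27.158464201917635
```

View pics/m6.png

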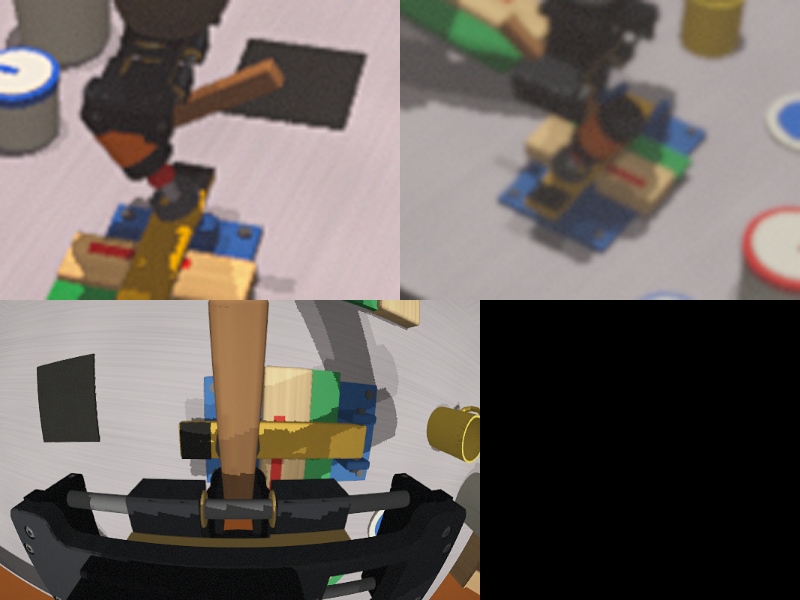

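Mallet face is just above the pin head (side (160,175)), tilted slightly past square, so contact should seat it flat. Driving along the pin axis.

Request:
{"name": "move_arm", "arguments": {
  "targets": "-0.1 -0.015 -0.2 0;-0.1 -0.015 -0.2 0;-0.1 -0.015 -0.2 0;0 0 0 0"
}}

```text
time_s: 11.38
tcp_pos: [0.5073, 0.1193, 0.142]
ee_rot: [[-0.988, -0.154, 0.006], [-0.154, 0.988, 0.001], [-0.006, 0.0, -1.0]]
wrist_force: [2.3, -1.3, -1.1]
gripper_width: 0.204
gripper_force: 30.8
```

Request:
{"name": "move_arm", "arguments": {
  "targets": "-0.1 -0.015 -0.2 0;-0.1 -0.015 -0.2 0;0 0 0 0"
}}

```text
time_s: 11.63
tcp_pos: [0.5037, 0.1191, 0.134]
ee_rot: [[-0.988, -0.154, 0.01], [-0.154, 0.988, 0.003], [-0.01, 0.001, -1.0]]
wrist_force: [2.2, -0.7, 7.8]
gripper_width: 0.205
gripper_force: 30.3
```

Request:
{"name": "move_arm", "arguments": {
  "targets": "-0.1 -0.015 -0.2 0;-0.1 -0.015 -0.2 0;0 0 0 0"
}}

```text
time_s: 11.88
tcp_pos: [0.499, 0.1185, 0.1242]
ee_rot: [[-0.988, -0.154, 0.01], [-0.154, 0.988, 0.003], [-0.011, 0.001, -1.0]]
wrist_force: [1.8, -1.0, 8.1]
gripper_width: 0.203
gripper_force: 30.1
```

```bash
cat > look.py <<'E'
from tilt import *
import sys
s=sense();print(s['time_s'],s['tcp_pos'].round(4),s['wrist_force'].round(1),s['moment'].round(2))
w=capture('wrist');tilt(s,w)
for n,q in(('side',(slice(200,240),slice(270,320))),):
    im=capture(n)['image'];b,m=blobs(im,(0,120,70),(6,255,255),3)
    print([x for x in b if 270<x[1][0]<320 and 195<x[1][1]<240])
E
python3 look.py
```

```text
11.8833 [0.499  0.1185 0.1242] [ 1.8 -1.   8.1] [-0.31 -1.04 -0.09]
20 285 351 [100.9  -0.4 -77.8]
60 286 349 [ 90.2  -0.5 -73.1]
100 289 347 [ 78.8  -0.4 -66. ]
140 291 344 [ 65.6  -0.5 -58.6]
180 293 342 [ 50.7  -0.5 -53.3]
tilt deg 26.81908375969057 top z at x=0 mm -26.70984813307806
[([295, 227, 5, 4, 9], [297.4, 228.7])]
```

Request:
{"name": "move_arm", "arguments": {
  "targets": "-0.1 -0.015 -0.2 0;-0.1 -0.015 -0.2 0;0 0 0 0"
}}

```text
time_s: 12.23
tcp_pos: [0.4945, 0.1179, 0.1144]
ee_rot: [[-0.988, -0.155, 0.011], [-0.155, 0.988, 0.003], [-0.012, 0.002, -1.0]]
wrist_force: [3.6, -0.7, 9.1]
gripper_width: 0.2
gripper_force: 30.1
```

```bash
python3 look.py
```

```text
12.2333 [0.4945 0.1179 0.1144] [ 3.6 -0.7  9.1] [-0.4  -1.04 -0.01]
20 286 351 [101.3  -0.3 -76.5]
60 287 349 [ 90.4  -0.4 -71.7]
100 289 347 [ 78.8  -0.4 -66. ]
140 291 344 [ 65.6  -0.5 -58.6]
180 293 342 [ 50.7  -0.5 -53.3]
tilt deg 25.224461633992185 top z at x=0 mm -28.77490759802881
[]
```

Still square (25°) and the pin is still sliding. I continue to the hard stop.

Request:
{"name": "move_arm", "arguments": {
  "targets": "-0.1 -0.015 -0.2 0;-0.05 -0.008 -0.1 0;0 0 0 0"
}}

```text
time_s: 12.58
tcp_pos: [0.4959, 0.1187, 0.1125]
ee_rot: [[-0.987, -0.158, 0.023], [-0.158, 0.987, 0.006], [-0.024, 0.002, -1.0]]
wrist_force: [2.5, -4.3, 31.2]
gripper_width: 0.203
gripper_force: 30.2
```

Request:
{"name": "move_arm", "arguments": {
  "targets": "-0.05 -0.008 -0.1 0;-0.05 -0.008 -0.1 0;0 0 0 0"
}}

```text
time_s: 12.83
tcp_pos: [0.4949, 0.1186, 0.1093]
ee_rot: [[-0.987, -0.159, 0.027], [-0.159, 0.987, 0.007], [-0.027, 0.002, -1.0]]
wrist_force: [1.4, -5.0, 38.5]
gripper_width: 0.203
gripper_force: 31.4
```

```bash
python3 look.py
```

```text
12.8333 [0.4949 0.1186 0.1093] [ 1.4 -5.  38.5] [-1.58 -0.94 -0.15]
20 287 352 [101.3  -0.  -76.5]
60 288 351 [ 90.2   0.  -73.1]
100 290 348 [ 78.8  -0.1 -66. ]
140 292 345 [ 65.6  -0.2 -58.6]
180 293 343 [ 51.2  -0.3 -55.4]
tilt deg 24.312526149214797 top z at x=0 mm -30.938051606129843
[]
```

Request:
{"name": "move_arm", "arguments": {
  "targets": "0.2 0.03 0.4 0;0.4 0.06 0.8 0;0.4 0.06 0.8 0;0.4 0.06 0.8 0;0.4 0 0.9 0;0.2 -0.3 0.5 0;0 0 0 0"
}}

```text
time_s: 13.52
tcp_pos: [0.5357, 0.1132, 0.2055]
ee_rot: [[-0.988, -0.152, 0.005], [-0.152, 0.988, 0.002], [-0.005, 0.001, -1.0]]
wrist_force: [1.4, 0.5, -3.7]
gripper_width: 0.202
gripper_force: 31.4
```

```bash
python3 look.py; python3 - <<'E'
from h import *
a=capture('side')['image'];b=capture('scene')['image']
z=np.zeros((600,800,3),np.uint8)
z[:600,:400]=cv2.resize(a[190:265,270:320],(400,600),interpolation=2)
z[:600,400:]=cv2.resize(b[150:225,320:370],(400,600),interpolation=2)
cv2.imwrite('pics/m7.png',z)
E
```

```text
13.5167 [0.5357 0.1132 0.2055] [ 1.4  0.5 -3.7] [ 0.01 -0.06  0.03]
20 285 352 [100.5  -0.3 -79. ]
60 287 350 [ 90.2  -0.2 -73.1]
100 289 348 [ 78.7  -0.2 -67.6]
140 290 346 [ 66.2  -0.3 -64.1]
180 293 342 [ 50.7  -0.5 -53.3]
tilt deg 26.15412887298638 top z at x=0 mm -29.484445793538
[([293, 225, 9, 8, 43], [296.7, 228.7])]
```

View pics/m7.png

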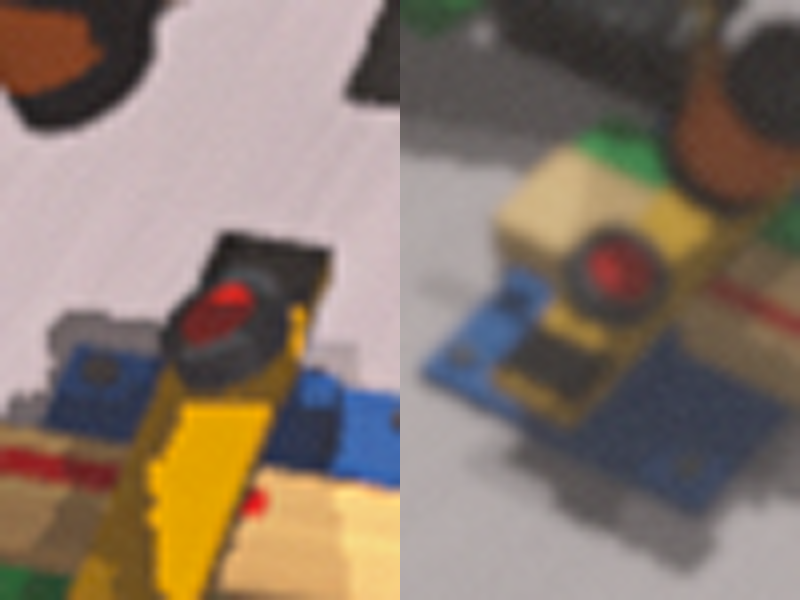

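Side and scene both show the red head sunk inside the collar (side (215,315), scene (620,265)). I'll add one more square knock on the same line to make sure it's home.

Request:
{"name": "move_arm", "arguments": {
  "targets": "-0.2 0.3 -0.5 0;-0.4 0 -0.9 0;-0.4 -0.06 -0.8 0;-0.4 -0.06 -0.8 0;0 0 0 0;-0.4 -0.06 -0.8 0;-0.2 -0.03 -0.4 0;-0.05 0 -0.15 0;0 0 0 0"
}}

```text
time_s: 14.47
tcp_pos: [0.4928, 0.1185, 0.1039]
ee_rot: [[-0.987, -0.159, 0.023], [-0.159, 0.987, 0.005], [-0.023, 0.001, -1.0]]
wrist_force: [3.0, -4.4, 27.5]
gripper_width: 0.204
gripper_force: 32.9
```

```bash
python3 look.py
```

```text
14.4667 [0.4928 0.1185 0.1039] [ 3.  -4.4 27.5] [-1.66 -1.04 -0.14]
20 285 352 [100.6  -0.3 -79. ]
60 286 350 [ 90.   -0.4 -74.5]
100 288 348 [ 78.7  -0.4 -69.1]
140 290 345 [ 66.   -0.5 -62.3]
180 292 343 [ 51.6  -0.5 -57.4]
tilt deg 24.356923799892378 top z at x=0 mm -33.448488048334355
[]
```

Request:
{"name": "move_arm", "arguments": {
  "targets": "0.25 0.03 0.55 0;0.4 0.06 0.8 0;0.4 0.06 0.8 0;0.4 0.06 0.8 0;0.4 0 0.9 0;0.2 -0.3 0.5 0;0 0 0 0"
}}

```text
time_s: 15.15
tcp_pos: [0.5372, 0.1135, 0.2069]
ee_rot: [[-0.988, -0.152, 0.008], [-0.152, 0.988, 0.002], [-0.008, 0.001, -1.0]]
wrist_force: [-0.7, 0.8, -4.9]
gripper_width: 0.203
gripper_force: 33.0
```

```bash
python3 look.py; python3 - <<'E'
from h import *
S=np.array([.504,.119,.082]);y=np.radians(8.7);X=np.array([np.cos(y),np.sin(y),0]);n=np.sin(.45)*X+[0,0,np.cos(.45)]
r=[]
k=[]
for nm,(u0,u1,v0,v1) in(('side',(280,312,205,245)),('scene',(335,362,170,200))):
    c=capture(nm);im=c['image'];m=cv2.inRange(cv2.cvtColor(im,cv2.COLOR_BGR2HSV),(0,110,50),(8,255,255))|cv2.inRange(cv2.cvtColor(im,cv2.COLOR_BGR2HSV),(172,110,50),(180,255,255))
    a=np.zeros_like(m);a[v0:v1,u0:u1]=m[v0:v1,u0:u1]
    nn,_,st,ce=cv2.connectedComponentsWithStats(a);j=1+np.argmax(st[1:,4]);print(nm,st[j],ce[j]);r.append(ray(c,*ce[j]))
P,e=cross(*r);print('head',P,'miss',e,'along',(P-S)@n)
E
```

```text
15.15 [0.5372 0.1135 0.2069] [-0.7  0.8 -4.9] [ 0.01 -0.07 -0.01]
20 284 352 [100.2  -0.4 -80.2]
60 286 350 [ 90.   -0.4 -74.5]
100 288 348 [ 78.7  -0.4 -69.1]
140 289 347 [ 66.5  -0.3 -67.4]
180 292 343 [ 51.6  -0.5 -57.5]
tilt deg 23.631788928364088 top z at x=0 mm -35.88519884145044
[([293, 225, 9, 8, 42], [296.7, 228.5])]
side [293 225   9   8  49] [296.91836735 228.57142857]
scene [344 180   7   7  38] [346.94736842 183.18421053]
head [0.50570483 0.11745718 0.08001094] miss 0.0004291082300153988 along -0.0011595444380084479
```

The pin head is 1 mm or less from the rim plane and unmoved by the second knock, so it is home. Taking the mallet back to the mat.

Request:
{"name": "move_arm", "arguments": {
  "targets": "-0.1 -0.7 0 0;-0.2 -1 0 0.3;-0.2 -1 0 0.3;-0.2 -1 0 0.3;-0.2 -1 0 0.3;-0.2 -1 0 0.3;-0.2 -1 0 0.3;-0.2 -1 0 0.3;-0.2 -1 0 0.3;-0.2 -1 0 0.1"
}}

```text
time_s: 16.18
tcp_pos: [0.485, -0.1301, 0.2018]
ee_rot: [[-0.931, -0.364, -0.003], [-0.364, 0.931, 0.0], [0.003, 0.001, -1.0]]
wrist_force: [1.0, -1.2, -4.0]
gripper_width: 0.204
gripper_force: 33.0
```

Request:
{"name": "move_arm", "arguments": {
  "targets": "-0.2 -1 0 0;-0.22 -1 0 0;0 -0.2 -0.8 0;0 0 -1 0;0 0 -1 0;0 0 -1 0;0 0 -1 0;0 0 -0.7 0;0 0 -0.4 0;0 0 0 0"
}}

```text
time_s: 17.02
tcp_pos: [0.4736, -0.1838, 0.0527]
ee_rot: [[-0.932, -0.363, -0.007], [-0.363, 0.932, 0.001], [0.006, 0.003, -1.0]]
wrist_force: [-0.3, -1.2, -4.8]
gripper_width: 0.206
gripper_force: 33.0
```

```bash
python3 look.py; python3 - <<'E'
from h import *
a=capture('side')['image'];b=capture('scene')['image']
z=np.zeros((300,800,3),np.uint8)
z[:,:400]=cv2.resize(a[120:210,285:405],(400,300),interpolation=2)
z[:,400:]=cv2.resize(b[190:280,225:345],(400,300),interpolation=2)
cv2.imwrite('pics/m8.png',z)
E
```

```text
17.0167 [ 0.4736 -0.1838  0.0527] [-0.3 -1.2 -4.8] [-0.09  0.08 -0.  ]
20 284 352 [100.3  -0.6 -80.2]
60 286 350 [ 90.1  -0.6 -74.5]
100 288 348 [ 78.8  -0.6 -69.2]
140 289 346 [ 66.5  -0.7 -65.8]
180 291 344 [ 52.7  -0.7 -61.4]
tilt deg 21.18497290060016 top z at x=0 mm -40.103686924406226
[([292, 225, 10, 8, 49], [296.6, 228.7])]
```

View pics/m8.png

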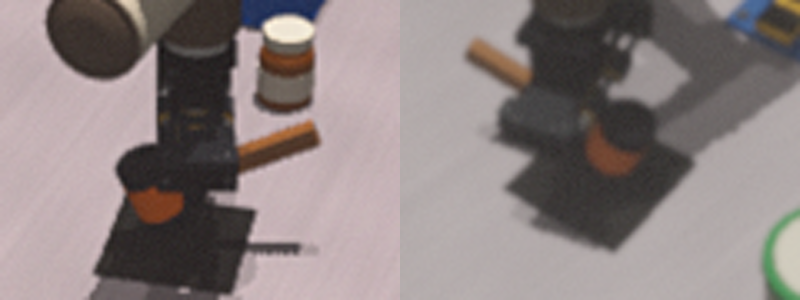

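Tilted mallet is over the mat, toe within it. Lowering while drawing back along the handle lets it rock level.

Request:
{"name": "move_arm", "arguments": {
  "targets": "0 0 -0.2 0;-0.1 -0.04 -0.15 0;-0.1 -0.04 -0.15 0;-0.1 -0.04 -0.15 0;-0.1 -0.04 -0.15 0;-0.1 -0.04 -0.15 0;-0.1 -0.04 -0.1 0;0 0 0 0"
}}

```text
time_s: 17.88
tcp_pos: [0.4602, -0.1909, 0.0304]
ee_rot: [[-0.932, -0.363, 0.0], [-0.363, 0.932, -0.001], [0.0, -0.001, -1.0]]
wrist_force: [-3.3, 0.5, 7.0]
gripper_width: 0.2
gripper_force: 30.0
```

```bash
python3 look.py
```

```text
17.8833 [ 0.4602 -0.1909  0.0304] [-3.3  0.5  7. ] [0.12 0.9  0.03]
20 289 342 [107.1  -1.4 -57.4]
60 290 342 [ 93.3  -1.2 -54.7]
100 291 342 [ 79.3  -1.  -53. ]
140 292 341 [ 64.9  -1.  -50.4]
180 293 340 [ 49.7  -1.  -48.7]
tilt deg 8.59741824816296 top z at x=0 mm -40.91561421010093
[([292, 225, 10, 8, 50], [296.7, 228.7])]
```

Request:
{"name": "move_arm", "arguments": {
  "targets": "-0.08 -0.03 -0.15 0;-0.05 -0.02 -0.15 0;-0.03 -0.01 -0.1 0;0 0 -0.08 0;0 0 0 0"
}}

```text
time_s: 18.4
tcp_pos: [0.4549, -0.1927, 0.0181]
ee_rot: [[-0.932, -0.362, -0.003], [-0.362, 0.932, -0.0], [0.003, 0.001, -1.0]]
wrist_force: [-6.0, -1.9, 7.3]
gripper_width: 0.199
gripper_force: 30.0
```

```bash
python3 look.py
```

```text
18.4 [ 0.4549 -0.1927  0.0181] [-6.  -1.9  7.3] [-0.6   1.32  0.06]
20 295 340 [112.5  -0.7 -39.2]
60 295 340 [ 95.9  -0.7 -38.3]
100 295 340 [ 79.7  -0.7 -38.8]
140 295 339 [ 63.7  -0.9 -37.9]
180 296 339 [ 47.4  -0.6 -38.4]
tilt deg 0.6591792783132754 top z at x=0 mm -37.61180152435444
[([292, 225, 10, 8, 52], [296.6, 228.7])]
```

Request:
{"name": "move_arm", "arguments": {
  "targets": "0 0 -0.1 0;0 0 0 0"
}}

```text
time_s: 18.67
tcp_pos: [0.4556, -0.1926, 0.0157]
ee_rot: [[-0.932, -0.362, -0.002], [-0.362, 0.932, -0.001], [0.002, 0.0, -1.0]]
wrist_force: [-5.5, -1.7, 6.9]
gripper_width: 0.201
gripper_force: 30.0
```

Request:
{"name": "move_arm", "arguments": {
  "targets": "0 0 0 0;0 0 0 0;0 0 0 0;0 0 0 0;0 0 0 0;0 0 0 0",
  "gripper": 45
}}

```text
time_s: 19.17
tcp_pos: [0.4572, -0.1918, 0.0148]
ee_rot: [[-0.932, -0.363, 0.0], [-0.363, 0.932, -0.0], [-0.0, -0.0, -1.0]]
wrist_force: [0.2, 0.7, -0.0]
gripper_width: 0.496
gripper_force: 0.0
```

Request:
{"name": "move_arm", "arguments": {
  "targets": "0 0 0.3 0;0 0 0.6 0;0 0 0.8 0;0 0 1 0;0 0 1 0;0 0 1 0;-0.3 0 1 0;-0.3 0 1 0;0 0 0 0;0 0 0 0"
}}

```text
time_s: 20.0
tcp_pos: [0.4426, -0.1918, 0.1843]
ee_rot: [[-0.932, -0.362, 0.005], [-0.362, 0.932, -0.0], [-0.004, -0.002, -1.0]]
wrist_force: [0.5, 0.3, -0.8]
gripper_width: 0.517
gripper_force: 0.0
```

```bash
python3 - <<'E'
from h import *
s=sense();print(s['time_s'],s['tcp_pos'],s['wrist_force'],s['gripper_width'])
a=capture('side')['image'];b=capture('wrist')['image']
z=np.zeros((600,800,3),np.uint8)
z[:,:480]=cv2.resize(a[150:290,240:400],(480,420),interpolation=2)[:600].copy() if 0 else np.vstack([cv2.resize(a[160:260,240:400],(480,300),interpolation=2),cv2.resize(b,(480,300))])
z[:300,480:]=cv2.resize(capture('scene')['image'][170:270,230:337],(320,300),interpolation=2)
cv2.imwrite('pics/m9.png',z)
E
```

```text
20.0 [ 0.44257261 -0.19182982  0.18434401] [ 0.53071419  0.28893588 -0.83394765] 0.5173868392056066
```

View pics/m9.png

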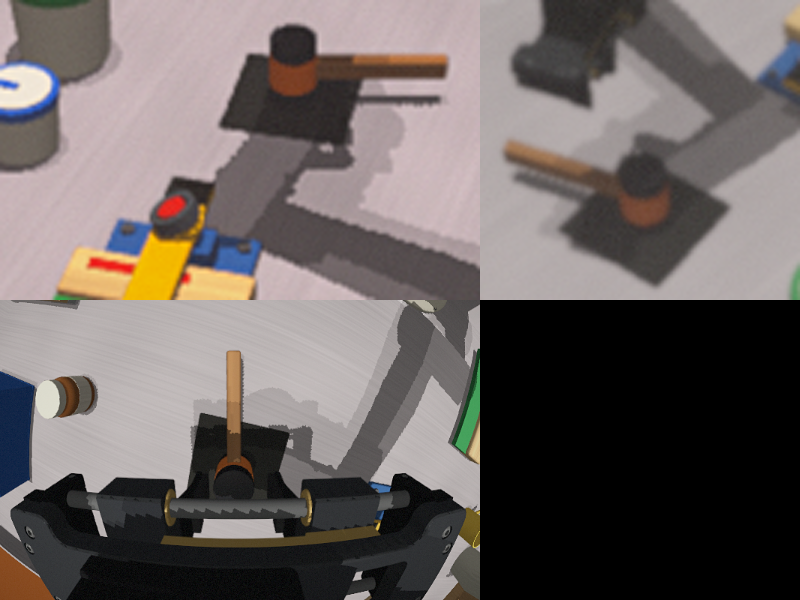

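The mallet stands upright on the mat with its head at (293,60) in the side view. The pin head is flush in its collar at (173,207), the bar is shut, and nothing is touching the robot. Handing in.

```bash
python3 -c "
from station import *
print(finish_job())"
```

```text
the job is handed in; nothing more can be done
None
```

I shut the bar, drove the pin home with the mallet (head within about 1 mm of the collar rim by camera, unmoved by a second knock), stood the mallet upright on its mat, and handed the job in at about 20 s; no verdict came back.

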